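Clamp a rail in the dowel-drilling jig: home, snug, a quarter turn more

ROBOT

A 6-joint arm with a two-finger parallel gripper is mounted at the origin on the work surface. World frame = base frame: x ahead of the robot, y to its left, z up, the work surface at z = 0. Lengths are in m, angles in rad, forces in N, time in s.
With the tool pointing down it reaches from about 0.25 to 0.775 m from the base axis. Payload 4 kg.
Tool frame: the origin (TCP) lies midway between the tips of the shut fingers; the grasp point (between the pads) lies 19 mm behind it; z points along the fingers, y is the direction in which the jaws open and shut (so a half turn about z gives the same grasp; the last joint's range is limited). The gripper opens to 94 mm and grips with 3 to 60 N. Pads are 16 mm wide; open, the fingers measure 119 mm over their backs; the gripper's body (75 mm by 177 mm) begins 78 mm behind the grasp point.
Start: joints at [1.205, 0.087, 1.371, -0, 1.684, -0.103], TCP at [0.143, 0.531, 0.184] pointing down, gripper open.
Joint ranges: [-3.1, 3.1], [-0.76, 2.03], [0.27, 2.55], [-1.08, 4.22], [0.17, 2.65], [-2.57, 2.57]. Speed limits (rad/s): [2.79, 2.79, 3.14, 3.14, 3.14, 3.14].

INTERFACE

Orientations are given as a rotation vector (axis times angle).
In Python, from rig import robot gives the robot as it stands. The module is installed in compiled form; this text tells all that it offers.
- The arm moves only by the tool arm_command, never from a script. Its argument "steps" is one flat list of numbers, 7 for each row, row after row: the shift along the tool's x, y, z in units of 0.15 m (1.0 is 0.15 m), then the turn, a rotation vector about the tool's x, y, z in units of 180 degrees (1.0 is 180 degrees), then the opening, from 0 (shut) to 1 (fully open). A call has 1 to 5 rows; each row shifts and turns the commanded pose from where the row before left it, along the tool's axes as they then stand; what a row does not reach is not made up. A row lasts 1/12 s, in which the tool goes at most 41.7 mm and 7.16 degrees, less where a joint would pass 70% of its speed; a pose out of reach is approached as far as the arm can. A call with a number of a shift or a turn outside -1 to 1 is refused whole. A call with a gripper value outside its range is refused whole. The fingers move at their own pace and stop on an object; "squeeze" is the grip in N (left out, the last holds). Time passes only in rows, so rows that do not move let the fingers close. It gives the time, the measured TCP pose, the force and the opening at its end, in the units of the state.
- robot.get_obs(): the state, without advancing time (a new reading comes with each control period).
- robot.capture(name): name is "side" or "top" or "wrist"; returns a dict with "frame" (480x640x3 uint8, blue, green, red), "range_z" (480x640 float32, m along the optical axis (not along the pixel's ray), 0 where there is no reading), "intrinsics" (3x3 intrinsics, pixels), "k1" (the pictures are not rectified: a ray, as slopes to the right and down, at radius r is drawn at 1 + k1 r^2 times it, then the intrinsics apply), "world_to_cam" (4x4, takes a point from world to camera coordinates); the wrist camera has in their place "hand_eye" (4x4, takes a point from camera to tool coordinates, whose origin is the TCP and whose axes are the flange's). Camera axes: x right, y up, looking along -z (the intrinsics and any distortion apply to the point x, -y, -z); pixel columns grow to the right and rows downward; lengths in m; the calibration is good to about 2 mm. A picture is of the moment at which its call begins: read the wrist's pose just before it.
- robot.job_done(): hands the job in, once; it reports no verdict.
Trained networks look in the newest picture that a camera, given by its name, has taken for a name from the list of things; names that differ only in an ending like _2 or _b are one class to them, and where a whole thing is asked for, a point or a joint stands for the part that bears it (a point fixed in the world has none). Each returns a list of dicts, best first, with "p" (0 to 1); they miss things now and then, are a little off and sometimes report something else, mostly with a low value. They report only what shows in the picture. A call takes as long as a camera call. They do not tell look-alikes from the thing itself.
- robot.cut_out(camera, name): "region" (480x640 bool, what is visible of it) and "rect" ([centre column, centre row, width, height] in pixels, round what is visible of it).
The state is a dict: "time": time; "joint_positions": joint angles; "qd": joint speeds; "effort": joint torques, N m; "position": TCP position; "tcp_rot": TCP orientation; "force": force on the tool from outside, world axes, zero at the start; "moment": the same for the moment, N m; "gripper_width": finger opening in m.
Only numpy, scipy, OpenCV 4.12 (cv2) and the standard library are available. Lean on these libraries where they do the work, as an engineer would, in place of code of your own. Each camera call takes 0.05 s, during which the arm holds its last target.

TASK

Set the beech rail up for dowelling: slide it along its guides in the jig until its end sits fully home against the drill block, without ramming it. Then screw the clamp down with its black bar knob (clockwise from above) until the pad meets the rail and the knob suddenly turns much stiffer, give it a quarter turn more from there and let go. Less and the rail will slip, much more and the pad crushes the wood; leave everything else on the bench where it lies.

Things in the scene. Friction and masses are not known exactly. Their poses are not given: they have to be found in the camera images.
- jig: Dowel-drilling jig fixed to the bench: dark film-faced base board 270 x 190 x 18 mm (x from -150 to +120), two 14 mm high aluminium guides, drill block at +x, steel bridge across the middle (44 mm along x, 175 over its feet, beam top 82 mm, boss 90 mm above the bench). Origin on the bench under the clamp-screw axis; x along the guides towards the drill block, z up.
- block_face (a point): Centre of the drill block's stop face, 29 mm above the bench, 75 mm from the screw axis. The aluminium block is 28 mm thick, 100 wide and 62 high over the bench, with two brass bushings on its far side. x points from the rail into the block, along the guides.
- rail: The workpiece: loose planed beech bar 240 x 44 x 22 mm, 0.17 kg, lying on the jig's base between the guides (1.5 mm play each side) and under the screw's pad; starts 15 to 45 mm short of the block. Origin at the centre of its underside, x along it towards the block. A push of about 1 N slides it.
- rail_tip (a point): Centre of the rail's end face towards the drill block, at mid-height (11 mm over the rail's underside); axes as the rail's. It must come to rest against the block face.
- rail_tail (a point): Centre of the rail's other end face, the one to push on, 240 mm from the tip, 29 mm above the bench; axes as the rail's. Even with the rail home it overhangs the base board by 15 mm, with nothing around it.
- screw: Vertical clamp screw in the bridge, topped by a black bar knob: bar 76 mm long (its x), 16 thick (y), 30 high (z). Origin at the bar's centre on the screw axis, about 120 mm above the bench; z up. Free below the bar down to the boss at 90 mm; neck 15 mm dia. Right-hand thread, 4 mm a turn: clockwise from above lowers bar and pad. The round steel swivel pad, 33 mm dia., hangs some 79 mm below the origin.
- bar_end (a point): Middle of one end of the knob's bar, 38 mm from the screw axis along the bar's x. The screw runs at about 0.05 Nm (under 2 N pushing the bar at 30 mm); when the pad meets the rail, 0.2 to 0.7 turn on, this jumps within a few degrees to about 0.4 Nm (13 N). It is friction: felt while the knob turns; at rest the reading tells little. It stays where it is left.
- pencil: Flat carpenter's pencil 110 x 12 x 7 mm on the jig's base, on its +y side. Origin at the centre of its underside. Bystander.
- dowel_tray: Small grey open tray 70 x 44 x 24 mm with wooden dowels, on the jig's base, on its -y side. Origin under its centre. Bystander.
- glue_bottle: White square glue bottle 62 x 62 mm with a green cone cap, 200 mm tall. Origin under its centre. Bystander.
- mallet: Wooden joiner's mallet lying on the bench, head 75 x 125 x 62 mm, handle 250 mm. Origin under the handle, 100 mm from the head's centre, x towards the head. Bystander.
- try_square: Try square lying flat: dark wooden stock 110 mm, steel blade 150 x 34 mm, 14 mm high. Origin under the stock's middle. Bystander.
- chisel: Chisel 245 mm long, wooden handle 28 mm dia., lying flat. Origin under the joint of handle and blade. Bystander.
- offcut: Loose offcut of the same beech stock, 90 x 44 x 22 mm, on the bench outside the jig. Origin under its centre. Bystander, not the workpiece.
- tape_measure: Black tape measure 70 x 36 x 64 mm standing on the bench. Origin under its centre. Bystander.
Mind the look-alikes: they are no part of the job. What is meant by the rail is not pink or turquoise, and is the larger of those in its own colour.

How it is judged:
On the way, in this order (a step that is already met when the one before it is completed fails the run):
1. the rail's end is home against the drill block, the clamp not yet tightened (x of rail_tip in the frame of block_face above -0.002 m and contact force between screw and rail below 6 N), for 0.2 s.
2. the clamp screw holds the rail firmly, still home (x of rail_tip in the frame of block_face above -0.002 m and contact force between screw and rail above 15 N), for 0.2 s.
At the end, for the whole second after the job is handed in: The rail's end is within 2 mm of the drill block's face, the pad presses on the rail with 15 to 29 N (a quarter turn past the stiffening gives about 21 N; 65 to 120 degrees pass), and screw and rail are at rest (all of step 2 and contact force between screw and rail below 29 N and angular speed of screw below 0.1 rad/s and linear speed of rail below 0.01 m/s); the robot touches nothing.
It fails at once if the pad crushes the rail: clamp force over 42 N (contact force between screw and rail above 42 N).
It fails at once if the rail is rammed or squeezed: fingers press on it with over 30 N (contact force between the fingers and rail above 30 N).
It fails at once if a bystander is moved by more than 25 mm (distance of any of pencil, dowel_tray, glue_bottle, mallet, try_square, chisel, offcut, tape_measure from where it was at the start of the episode above 0.025 m).
It also fails if it takes over 64 s, if anything falls off the work surface, if the arm or the gripper's body presses on something with over 40 N, if the wrist force passes 120 N, or if a joint passes its speed limit or range.

## Working session

There is one attempt and no reset: what is moved stays moved. The work goes in short steps, Python scripts to look and compute and a tool call to move; the robot and the scene stay as the last step left them, time stands still between calls to the robot, and variables do not carry over. Pictures are saved under pics/ and viewed, and the job is handed in when it is done.

Besides the shell and the picture viewer there is one more tool, called after ">>>" in YAML: its name, and indented under it one key for each argument. arm_command: Moves the arm, as the interface text tells. Shifts and turns lie within -1 to 1; 1 stands for 0.15 m of shift or 180 degrees of turn. Its arguments: {"type":"object","properties":{"steps":{"type":"array"},"squeeze":{"type":"number"}},"required":["steps"]}

```bash
mkdir -p pics
cat > h.py <<'E'
import numpy as np, cv2, pickle
from scipy.spatial.transform import Rotation as R
from rig import robot
def cap(n,tag):
    o=robot.get_obs(); c=robot.capture(n); cv2.imwrite(f'pics/{tag}.png',c['frame'])
    c['obs']=o; pickle.dump(c,open(f'{tag}.pkl','wb')); return c
def c2w(c):
    if 'world_to_cam' in c: return np.linalg.inv(c['world_to_cam'])
    o=c['obs'];T=np.eye(4);T[:3,:3]=R.from_rotvec(o['tcp_rot']).as_matrix();T[:3,3]=o['position'];return T@c['hand_eye']
def rays(c,px):
    K=np.array(c['intrinsics'],float);px=np.asarray(px,float).reshape(-1,2)
    d=np.stack([(px[:,0]-K[0,2])/K[0,0],(px[:,1]-K[1,2])/K[1,1]],1)
    s=d.copy()
    for _ in range(20): s=d/(1+c['k1']*(s**2).sum(1,keepdims=True))
    return s
def pts(c,px,z=None):
    # z: world height plane; else use range
    s=rays(c,px);M=c2w(c);v=np.stack([s[:,0],-s[:,1],-np.ones(len(s))],1)
    px=np.asarray(px).reshape(-1,2)
    if z is None:
        r=c['range_z'][px[:,1].astype(int),px[:,0].astype(int)]
        return (v*r[:,None])@M[:3,:3].T+M[:3,3]
    w=v@M[:3,:3].T; t=(z-M[2,3])/w[:,2]; return M[:3,3]+w*t[:,None]
def proj(c,P):
    P=np.asarray(P,float).reshape(-1,3);M=np.linalg.inv(c2w(c));q=P@M[:3,:3].T+M[:3,3]
    s=np.stack([q[:,0]/-q[:,2],-q[:,1]/-q[:,2]],1);s=s*(1+c['k1']*(s**2).sum(1,keepdims=True))
    K=c['intrinsics'];return np.stack([s[:,0]*K[0][0]+K[0][2],s[:,1]*K[1][1]+K[1][2]],1)
E
python3 - <<'E'
from h import *
for n in('top','side'):
    c=cap(n,n+'0'); print(n,c['intrinsics'],c['k1'],c2w(c))
    for k in('rail','screw','jig'):
        for d in robot.cut_out(n,k): print(n,k,d['p'],d['rect'])
o=robot.get_obs();print(o)
E
```

```text
top [[464.8091816    0.         315.77404514]
 [  0.         464.8091816  232.5753193 ]
 [  0.           0.           1.        ]] -0.012393351600747933 [[-2.32329802e-02  9.80509542e-01 -1.95092970e-01  2.65585241e-01]
 [-9.99580017e-01 -2.61639302e-02 -1.24594982e-02  2.41356043e-04]
 [-1.73210557e-02  1.94721562e-01  9.80705610e-01  1.35093724e+00]
 [ 0.00000000e+00  0.00000000e+00  0.00000000e+00  1.00000000e+00]]
top rail 0.82 [412.4, 265.6, 17.2, 61.3]
top rail 0.79 [341.4, 221.2, 87.5, 14.7]
top rail 0.75 [274.1, 308.6, 60.4, 40.9]
top rail 0.59 [468.4, 342.9, 78.3, 64.1]
top screw 0.62 [310.9, 218.1, 26.4, 14.1]
top jig 0.93 [319.6, 227.4, 94.1, 71.9]
side [[491.66600936   0.         319.57810633]
 [  0.         491.66600936 239.60549056]
 [  0.           0.           1.        ]] -0.0729935265163413 [[ 0.90906377  0.22140169 -0.35296509  0.1167511 ]
 [-0.41664565  0.4767858  -0.77400368 -0.84328306]
 [-0.00307698  0.85068008  0.52567475  0.65638174]
 [ 0.          0.          0.          1.        ]]
side rail 0.78 [346.1, 351.4, 92.5, 34.3]
side rail 0.72 [227.1, 259.0, 27.
[... 288 characters left out ...]
6, 128.7, 100.1]
{'time': 0.4, 'joint_positions': array([ 1.20493466e+00,  8.73009917e-02,  1.37091919e+00,  7.33497142e-06,
        1.68360792e+00, -1.03105560e-01]), 'qd': array([-1.27697083e-03, -2.86618106e-03, -2.91450249e-03, -7.13865797e-05,
        2.75194901e-03,  2.65967979e-03]), 'effort': array([-8.95912272e-04, -3.39512086e+01, -3.02111113e+01,  7.17193843e-02,
        2.57917482e-02, -7.46424439e-05]), 'position': array([0.14283833, 0.5310559 , 0.18343929]), 'tcp_rot': array([-4.11540659e-01, -3.11445827e+00,  3.57056418e-04]), 'force': array([-0.81436947,  0.40991331, -0.33439448]), 'moment': array([ 0.00153884, -0.03681596,  0.02340837]), 'gripper_width': 0.09348260109702444}
```

View pics/top0.png

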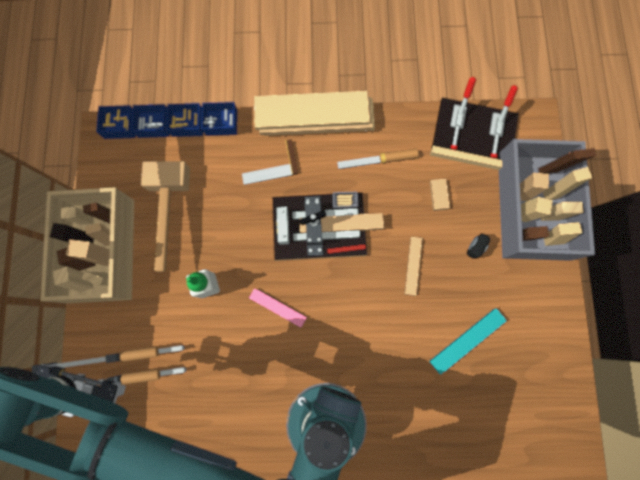

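View pics/side0.png

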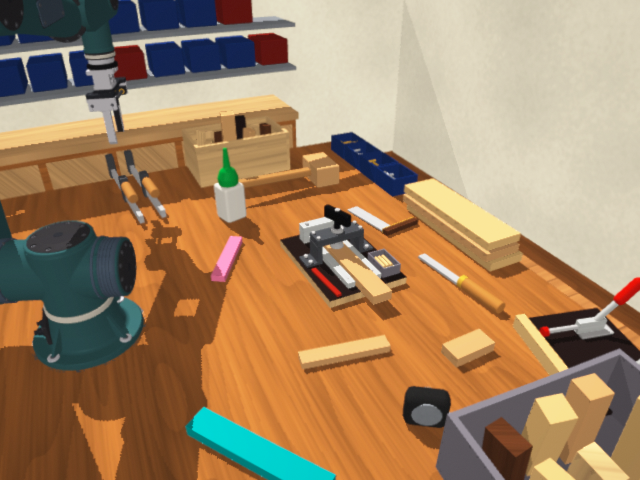

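Run:
```python
import cv2
a=cv2.imread('pics/top0.png')[160:290,240:420];cv2.imwrite('pics/top0z.png',cv2.resize(a,None,fx=4.4,fy=4.4,interpolation=cv2.INTER_CUBIC))
a=cv2.imread('pics/side0.png')[180:330,260:440];cv2.imwrite('pics/side0z.png',cv2.resize(a,None,fx=4,fy=4,interpolation=cv2.INTER_CUBIC))
```

```text
(no output)
```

View pics/top0z.png

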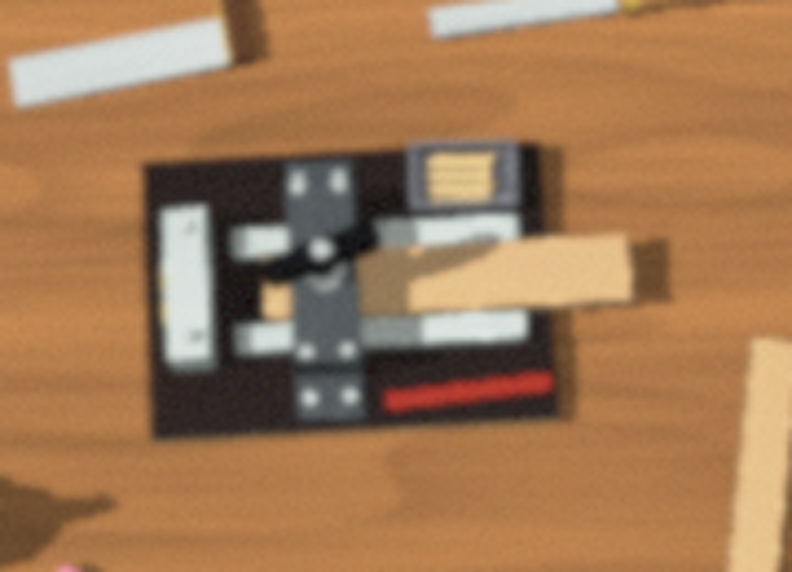

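View pics/side0z.png

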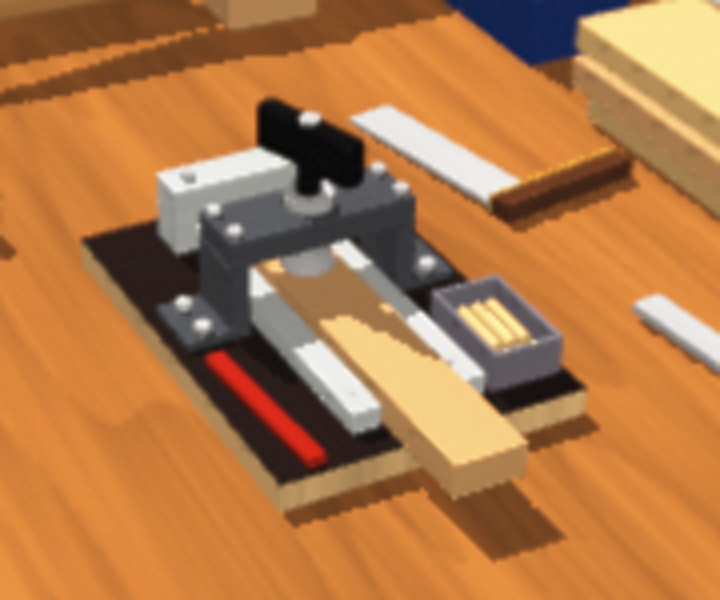

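Top view: the jig is at about (320,227), with its drill block to the left (world +y). The rail's tail points right, at about (383,221), and the knob sits at about (312,216) with its bar nearly along the rail. I'll measure these now.

Run:
```python
from h import *
c=pickle.load(open('top0.pkl','rb'))
z=lambda l:[(a/4.4+240-.4,b/4.4+160-.4) for a,b in l]
B=pts(c,z([(145,163),(535,145),(560,418),(153,437)]),.018);print('board',B.round(4))
for i in range(4):print(np.linalg.norm(B[i]-B[(i+1)%4]))
print('tail top',pts(c,z([(630,235),(633,300)]),.04).round(4))
print('bar ends',pts(c,z([(265,270),(372,235),(320,248)]),.135).round(4))
print('block face top',pts(c,z([(211,205),(213,368)]),.062).round(4))
print('guides',pts(c,z([(520,215),(528,340)]),.032).round(4))
print('pencil',pts(c,z([(385,400),(553,380)]),.025).round(4))
print('tray',pts(c,z([(405,143),(520,143),(520,207),(408,210)]),.042).round(4))
# depth check
print(pts(c,np.array(z([(320,250),(330,310),(560,270),(600,270),(185,280)])).round()).round(4))
s=pickle.load(open('side0.pkl','rb'))
y=lambda l:[(a/4+260,b/4+180) for a,b in l]
print('side tail top corners',pts(s,y([(450,467),(526,444)]),.04).round(4))
print('side bar',pts(s,y([(272,100),(350,140),(310,120)]),.135).round(4))
print('side bolt depth',pts(s,np.array(y([(310,118),(310,140),(480,430)])).round()).round(4))
```

```text
board [[ 0.6431  0.1432  0.018 ]
 [ 0.6483 -0.1205  0.018 ]
 [ 0.4619 -0.1291  0.018 ]
 [ 0.4562  0.1389  0.018 ]]
0.26377594868120724
0.1866214413609927
0.267992802684897
0.18700819289510662
tail top [[ 0.5789 -0.1783  0.04  ]
 [ 0.5352 -0.178   0.04  ]]
bar ends [[ 0.5404  0.0577  0.135 ]
 [ 0.5605 -0.0081  0.135 ]
 [ 0.5532  0.0239  0.135 ]]
block face top [[0.6011 0.0956 0.062 ]
 [0.4935 0.0956 0.062 ]]
guides [[ 0.5964 -0.1073  0.032 ]
 [ 0.512  -0.1091  0.032 ]]
pencil [[ 0.4757 -0.0144  0.025 ]
 [ 0.4861 -0.1249  0.025 ]]
tray [[ 0.6452 -0.0323  0.042 ]
 [ 0.6431 -0.1085  0.042 ]
 [ 0.5994 -0.1067  0.042 ]
 [ 0.5993 -0.0329  0.042 ]]
[[ 0.5515  0.0246  0.1419]
 [ 0.5256  0.0184  0.081 ]
 [ 0.5559 -0.1314  0.0425]
 [ 0.5559 -0.1576  0.0393]
 [ 0.5527  0.1121  0.0603]]
side tail top corners [[ 0.5361 -0.1791  0.04  ]
 [ 0.5807 -0.1791  0.04  ]]
side bar [[ 0.5467  0.0526  0.135 ]
 [ 0.5652 -0.008   0.135 ]
 [ 0.5556  0.022   0.135 ]]
side bolt depth [[ 0.5538  0.016   0.1383]
 [ 0.5492  0.0063  0.1316]
 [ 0.5629 -0.1628  0.0421]]
```

```bash
cat >> h.py <<'E'
def frame(yawx):
    x=np.array([np.cos(yawx),np.sin(yawx),0]);z=np.array([0,0,-1.]);return np.stack([x,np.cross(z,x),z],1)
def plan(p,yawdeg,n=None):
    o=robot.get_obs();A=R.from_rotvec(o['tcp_rot']).as_matrix();p0=np.array(o['position'])
    d=np.array(p)-p0;T=frame(np.radians(yawdeg));rv=R.from_matrix(A.T@T).as_rotvec()
    m=max(np.linalg.norm(d)/.0415,np.degrees(np.linalg.norm(rv))/7.1);n=n or int(np.ceil(m))
    print('n',n,'yawx',np.degrees(np.arctan2(A[1,0],A[0,0])).round(2),'pos',p0.round(4),'t',round(o['time'],2))
    for i in range(n):
        S=A@R.from_rotvec(rv*i/n).as_matrix();print(list((S.T@(d/n)/.15).round(3))+list((rv/n/np.pi).round(4)))
E
python3 - <<'E'
from h import *
c=pickle.load(open('top0.pkl','rb'))
print('glue',pts(c,[(203,284)],.1))
plan([.143,.531,.31],165);plan([.46,0.02,.31],91.2)
E
```

```text
glue [[0.38109454 0.32372717 0.1       ]]
n 4 yawx 164.95 pos [0.1428 0.5311 0.1834] t 0.4
[np.float64(-0.0), np.float64(-0.0), np.float64(-0.211), np.float64(-0.0), np.float64(-0.0), np.float64(-0.0001)]
[np.float64(-0.0), np.float64(-0.0), np.float64(-0.211), np.float64(-0.0), np.float64(-0.0), np.float64(-0.0001)]
[np.float64(-0.0), np.float64(-0.0), np.float64(-0.211), np.float64(-0.0), np.float64(-0.0), np.float64(-0.0001)]
[np.float64(-0.0), np.float64(-0.0), np.float64(-0.211), np.float64(-0.0), np.float64(-0.0), np.float64(-0.0001)]
n 15 yawx 164.95 pos [0.1428 0.5311 0.1834] t 0.4
[np.float64(-0.195), np.float64(-0.183), np.float64(-0.056), np.float64(-0.0), np.float64(0.0), np.float64(0.0273)]
[np.float64(-0.21), np.float64(-0.165), np.float64(-0.056), np.float64(-0.0), np.float64(0.0), np.float64(0.0273)]
[np.float64(-0.223), np.float64(-0.147), np.float64(-0.056), np.float64(-0.0), np.float64(0.0), np.float64(0.0273)]
[np.float64(-0.235), np.float64(-0.127), np.float64(-0.056), np.float64(-0.0), np.float64(0.0), np.float64(0.0273)]
[np.float64(-0.245), np.float64(-0.106),
[... 526 characters left out ...]
64(0.0273)]
[np.float64(-0.267), np.float64(0.005), np.float64(-0.056), np.float64(-0.0), np.float64(0.0), np.float64(0.0273)]
[np.float64(-0.266), np.float64(0.028), np.float64(-0.056), np.float64(-0.0), np.float64(0.0), np.float64(0.0273)]
[np.float64(-0.262), np.float64(0.051), np.float64(-0.056), np.float64(-0.0), np.float64(0.0), np.float64(0.0273)]
[np.float64(-0.257), np.float64(0.073), np.float64(-0.056), np.float64(-0.0), np.float64(0.0), np.float64(0.0273)]
[np.float64(-0.25), np.float64(0.095), np.float64(-0.056), np.float64(-0.0), np.float64(0.0), np.float64(0.0273)]
[np.float64(-0.241), np.float64(0.116), np.float64(-0.056), np.float64(-0.0), np.float64(0.0), np.float64(0.0273)]
```

>>> arm_command:
  steps: [0,0,-0.21,0,0,0,0,0,0,-0.21,0,0,0,0,0,0,-0.21,0,0,0,0,0,0,-0.21,0,0,0,0]
  squeeze: 40

```text
time: 0.73
position: [0.1428, 0.5308, 0.3109]
tcp_rot: [-0.412, -3.114, 0.0]
force: [0.4, 0.7, 0.7]
gripper_width: 0.0708
```

>>> arm_command:
  steps: [-0.195,-0.18,0,0,0,0.027,0,-0.21,-0.165,0,0,0,0.027,0,-0.22,-0.147,0,0,0,0.027,0,-0.235,-0.127,0,0,0,0.027,0,-0.245,-0.106,0,0,0,0.027,0]

```text
time: 1.15
position: [0.2489, 0.3602, 0.3098]
tcp_rot: [1.062, 2.956, 0.001]
force: [0.6, -0.3, 0.4]
gripper_width: 0.0373
```

>>> arm_command:
  steps: [-0.253,-0.085,0,0,0,0.027,0,-0.26,-0.063,0,0,0,0.027,0,-0.264,-0.04,0,0,0,0.027,0,-0.267,-0.018,0,0,0,0.027,0,-0.267,0.005,0,0,0,0.027,0]

```text
time: 1.57
position: [0.3558, 0.1903, 0.3099]
tcp_rot: [1.662, 2.665, 0.002]
force: [1.2, 0.1, 0.0]
gripper_width: 0.0045
```

>>> arm_command:
  steps: [-0.266,0.028,0,0,0,0.027,0,-0.262,0.05,0,0,0,0.027,0,-0.257,0.073,0,0,0,0.027,0,-0.25,0.095,0,0,0,0.027,0,-0.241,0.116,0,0,0,0.027,0]

```text
time: 1.98
position: [0.4636, 0.021, 0.3099]
tcp_rot: [2.186, 2.255, 0.001]
force: [0.8, 1.4, 0.8]
gripper_width: 0.0007
```

Run:
```python
from h import *
c=cap('wrist','w1');o=c['obs'];print(o['time'],o['position'],o['tcp_rot'],o['joint_positions'],o['gripper_width'],o['force'],o['moment'])
print(c['hand_eye'],c['intrinsics'])
for k in('screw','rail'):
    for d in robot.cut_out('wrist',k):print(k,d['p'],d['rect'])
```

```text
1.9833 [0.46355331 0.02099313 0.3098862 ] [2.18632210e+00 2.25519582e+00 1.33917375e-03] [-7.72507039e-02 -9.56550407e-02  1.30436108e+00  3.00524526e-04
  1.93189009e+00 -1.08155498e-01] 0.0007345415900641722 [0.80097939 1.42354656 0.77355414] [-0.05145077  0.04751821 -0.03402089]
[[ 5.88807782e-04  9.67562116e-01  2.52632549e-01  7.46042483e-02]
 [ 9.99999614e-01 -4.05000578e-04 -7.79568346e-04 -4.66472641e-04]
 [-6.51964470e-04  2.52632910e-01 -9.67561981e-01 -2.00638762e-01]
 [ 0.00000000e+00  0.00000000e+00  0.00000000e+00  1.00000000e+00]] [[400.18713122   0.         319.14207853]
 [  0.         400.18713122 239.47691881]
 [  0.           0.           1.        ]]
screw 0.71 [393.1, 248.1, 45.7, 169.4]
rail 0.96 [202.6, 98.8, 88.2, 143.0]
rail 0.92 [392.7, 250.6, 43.2, 162.6]
rail 0.91 [126.2, 440.6, 89.7, 53.6]
```

View pics/w1.png

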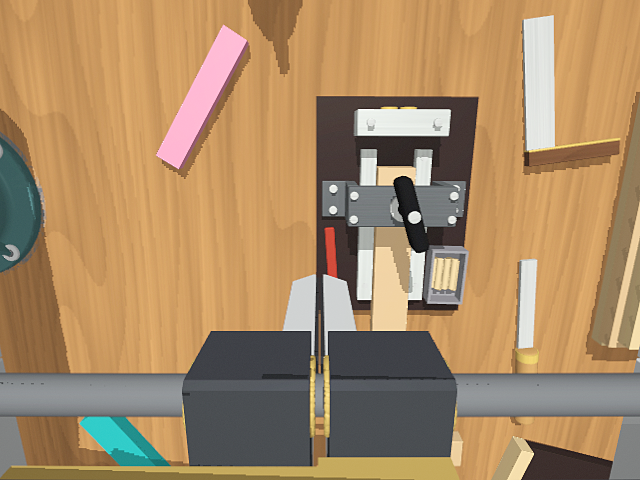

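The wrist view shows the bar knob's ends at (402,182) and (421,246), with the screw cap at (414,217). The rail tip is at about (395,167) and the block face edge at y≈136.

Run:
```python
import cv2
a=cv2.imread('pics/w1.png')[90:340,300:500];cv2.imwrite('pics/w1z.png',cv2.resize(a,None,fx=2.4,fy=2.4,interpolation=cv2.INTER_CUBIC))
from h import *
c=pickle.load(open('w1.pkl','rb'));p=lambda n,l,z=None:print(n,pts(c,l,z).round(4))
p('cap',[(414.5,217)],.138);p('bar',[(402,180),(421,248)],.135)
p('capdepth',[(414,217),(406,190),(420,240)])
p('blockface',[(357,136),(449,136)],.062)
p('board',[(316,97),(478,97),(458,309)],.018)
p('tip',[(378,167),(412,167)],.04)
p('railside at',[(374,300),(409,300)],.04)
p('feet bolts',[(333,188),(334,210),(455,195),(452,219)],.084)
```

```text
cap [[0.554  0.0232 0.138 ]]
bar [[ 0.5399  0.0574  0.135 ]
 [ 0.5639 -0.0079  0.135 ]]
capdepth [[5.537e-01 2.310e-02 1.376e-01]
 [5.440e-01 4.840e-02 1.370e-01]
 [5.620e-01 3.000e-04 1.356e-01]]
blockface [[0.5024 0.0959 0.062 ]
 [0.6024 0.0991 0.062 ]]
board [[ 0.4564  0.1384  0.018 ]
 [ 0.6453  0.1446  0.018 ]
 [ 0.6537 -0.123   0.018 ]]
tip [[0.5308 0.0619 0.04  ]
 [0.5703 0.0631 0.04  ]]
railside at [[ 0.5371 -0.1042  0.04  ]
 [ 0.5815 -0.1028  0.04  ]]
feet bolts [[0.4778 0.0414 0.084 ]
 [0.4798 0.0177 0.084 ]
 [0.6088 0.0381 0.084 ]
 [0.6086 0.0118 0.084 ]]
```

View pics/w1z.png

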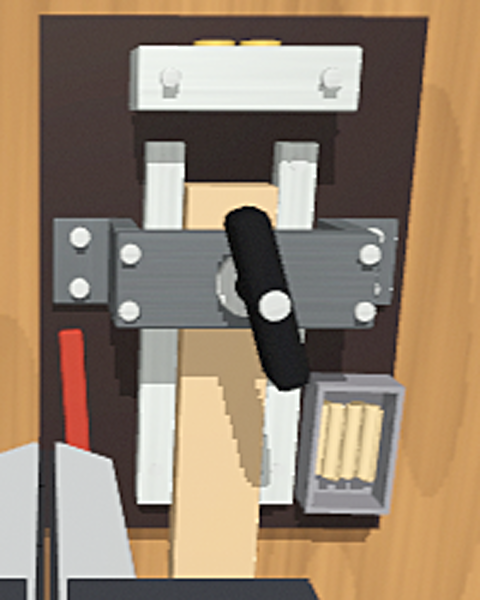

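Run:
```python
from h import *
plan([.5585,-.205,.20],91.3,6)
```

```text
n 6 yawx 91.79 pos [0.4635 0.0209 0.3085] t 2.13
[np.float64(-0.254), np.float64(0.098), np.float64(0.12), np.float64(-0.0001), np.float64(-0.0), np.float64(0.0005)]
[np.float64(-0.254), np.float64(0.098), np.float64(0.12), np.float64(-0.0001), np.float64(-0.0), np.float64(0.0005)]
[np.float64(-0.254), np.float64(0.099), np.float64(0.12), np.float64(-0.0001), np.float64(-0.0), np.float64(0.0005)]
[np.float64(-0.254), np.float64(0.099), np.float64(0.12), np.float64(-0.0001), np.float64(-0.0), np.float64(0.0005)]
[np.float64(-0.254), np.float64(0.099), np.float64(0.12), np.float64(-0.0001), np.float64(-0.0), np.float64(0.0005)]
[np.float64(-0.253), np.float64(0.1), np.float64(0.12), np.float64(-0.0001), np.float64(-0.0), np.float64(0.0005)]
```

>>> arm_command:
  steps: [-0.218,0.085,0.1,0,0,0,0,-0.218,0.085,0.1,0,0,0,0,-0.218,0.085,0.1,0,0,0,0,-0.218,0.085,0.1,0,0,0,0]

```text
time: 2.47
position: [0.5189, -0.1054, 0.2498]
tcp_rot: [2.177, 2.264, 0.002]
force: [0.2, 1.0, -0.6]
gripper_width: 0.0004
```

>>> arm_command:
  steps: [-0.218,0.085,0.1,0,0,0,0,-0.218,0.085,0.1,0,0,0,0,-0.218,0.085,0.1,0,0,0,0,0,0,0,0,0,0,0]

```text
time: 2.8
position: [0.5598, -0.2053, 0.199]
tcp_rot: [-2.18, -2.254, 0.006]
force: [-0.1, 0.6, -0.9]
gripper_width: 0.0005
```

Run:
```python
from h import *
plan([.5585,-.205,.027],91.3,5)
```

```text
n 5 yawx 91.9 pos [ 0.5598 -0.2053  0.199 ] t 2.8
[np.float64(0.0), np.float64(-0.0), np.float64(0.229), np.float64(-0.0004), np.float64(-0.0001), np.float64(0.0007)]
[np.float64(0.0), np.float64(-0.0), np.float64(0.229), np.float64(-0.0004), np.float64(-0.0001), np.float64(0.0007)]
[np.float64(0.0), np.float64(-0.001), np.float64(0.229), np.float64(-0.0004), np.float64(-0.0001), np.float64(0.0007)]
[np.float64(0.0), np.float64(-0.001), np.float64(0.229), np.float64(-0.0004), np.float64(-0.0001), np.float64(0.0007)]
[np.float64(0.0), np.float64(-0.001), np.float64(0.229), np.float64(-0.0004), np.float64(-0.0001), np.float64(0.0007)]
```

>>> arm_command:
  steps: [0,-0.002,0.229,0,0,0.001,0,0,-0.002,0.229,0,0,0.001,0,0,-0.002,0.229,0,0,0.001,0,0,-0.002,0.229,0,0,0,0,0,0,0.229,0,0,0,0]

```text
time: 3.22
position: [0.5594, -0.2003, 0.0326]
tcp_rot: [2.188, 2.253, 0.002]
force: [0.1, 0.5, -0.4]
gripper_width: 0.0005
```

>>> arm_command:
  steps: [0.02,0,0,0,0,0,0,0.02,0,0,0,0,0,0,0.02,0,0,0,0,0,0]

```text
time: 3.47
position: [0.5604, -0.1927, 0.0356]
tcp_rot: [2.188, 2.25, 0.003]
force: [-1.0, -0.2, 0.4]
gripper_width: 0.0006
```

Run:
```python
from h import *
c=cap('side','s2');print(robot.get_obs()['position'],robot.get_obs()['force'])
a=c['frame'][180:360,260:470];cv2.imwrite('pics/s2z.png',cv2.resize(a,None,fx=3,fy=3,interpolation=cv2.INTER_CUBIC))
```

```text
[ 0.56110621 -0.19262481  0.03655046] [-0.09755873  0.38249038  0.14784857]
```

View pics/s2z.png

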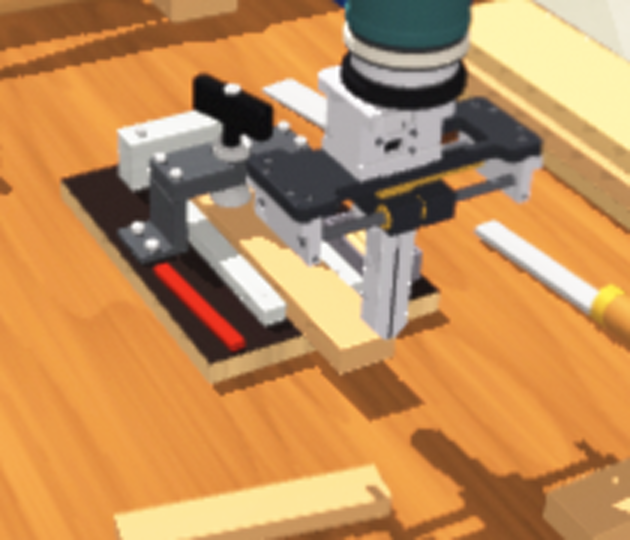

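Run:
```python
from h import *
c=pickle.load(open('s2.pkl','rb'))
f=lambda P:((proj(c,P)-[260,180])*3).round()
print('tcp',f([[.561,-.1926,.0365]]),'tail',f([[.536,-.1785,.04],[.580,-.1785,.04],[.5585,-.1785,.04]]))
# depth in the finger region
for u,v in [(385,300),(385,320),(395,330),(400,300),(370,300),(370,320),(360,372)]:
    px=[(u/3+260,v/3+180)];print(u,v,pts(c,px).round(4))
```

```text
tcp [[380. 356.]] tail [[337. 350.]
 [393. 333.]
 [366. 341.]]
385 300 [[ 0.5543 -0.2029  0.0919]]
385 320 [[ 0.5552 -0.2036  0.076 ]]
395 330 [[ 0.5655 -0.2011  0.0628]]
400 300 [[ 0.5661 -0.2026  0.0881]]
370 300 [[ 0.5492 -0.1933  0.0872]]
370 320 [[ 0.5477 -0.1975  0.0743]]
360 372 [[ 0.563  -0.1675  0.0035]]
```

Run:
```python
from h import *
c=pickle.load(open('s2.pkl','rb'))
a=c['frame'][240:320,350:430];cv2.imwrite('pics/s2y.png',cv2.resize(a,None,fx=7,fy=7,interpolation=cv2.INTER_NEAREST))
print(robot.get_obs()['position'],robot.get_obs()['force'],robot.get_obs()['qd'].round(3))
for v in range(282,302,2):print(v,[pts(c,[(u,v)])[0].round(3).tolist() for u in(384,388,391)])
```

```text
[ 0.56110621 -0.19262481  0.03655046] [-0.09755873  0.38249038  0.14784857] [-0.012 -0.004 -0.019 -0.007 -0.007 -0.012]
282 [[0.549, -0.197, 0.085], [0.555, -0.201, 0.086], [0.561, -0.202, 0.084]]
284 [[0.549, -0.197, 0.08], [0.555, -0.203, 0.082], [0.562, -0.202, 0.079]]
286 [[0.549, -0.198, 0.076], [0.555, -0.203, 0.077], [0.563, -0.201, 0.073]]
288 [[0.548, -0.2, 0.073], [0.556, -0.202, 0.071], [0.563, -0.201, 0.069]]
290 [[0.568, -0.171, 0.041], [0.556, -0.203, 0.067], [0.564, -0.201, 0.063]]
292 [[0.564, -0.178, 0.042], [0.556, -0.202, 0.062], [0.563, -0.203, 0.06]]
294 [[0.562, -0.181, 0.04], [0.574, -0.178, 0.034], [0.58, -0.179, 0.033]]
296 [[0.565, -0.177, 0.031], [0.574, -0.177, 0.028], [0.581, -0.179, 0.027]]
298 [[0.564, -0.179, 0.028], [0.573, -0.18, 0.025], [0.595, -0.16, 0.003]]
300 [[0.565, -0.178, 0.021], [0.586, -0.162, 0.002], [0.593, -0.163, 0.0]]
```

View pics/s2y.png

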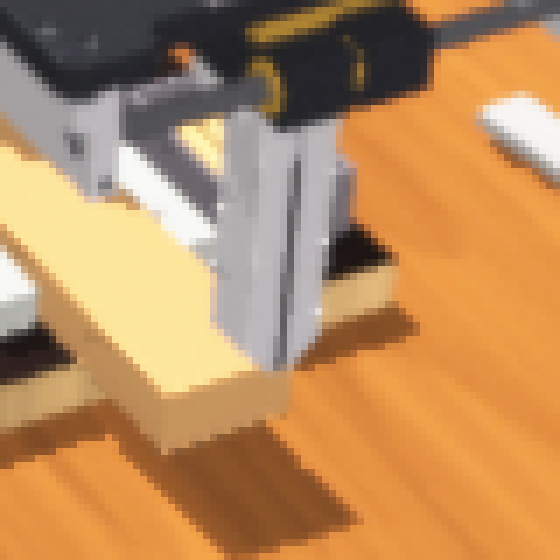

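Run:
```python
from h import *
c=pickle.load(open('w1.pkl','rb'));M=c2w(c)
T=M@np.linalg.inv(c['hand_eye'])
for dz in(-.04,-.02,-.01,0):
    print(dz,proj(c,(T@np.array([0,0,dz,1]))[:3]).round(1))
He=np.linalg.inv(T)
for v in range(268,300,4):
    print(v,[ (He@np.append(pts(c,[(u,v)])[0],1))[:3].round(4).tolist() for u in(305,312,328)])
c=cap('wrist','w2');o=c['obs'];print(o['position'],o['tcp_rot'],o['joint_positions'])
M=c2w(c);T=M@np.linalg.inv(c['hand_eye']);He=np.linalg.inv(T)
for v in range(268,300,4):
    print(v,[ (He@np.append(pts(c,[(u,v)])[0],1))[:3].round(4).tolist() for u in(305,312,328)])
```

```text
-0.04 [[319.9 312. ]]
-0.02 [[319.8 294.3]]
-0.01 [[319.7 286.8]]
0 [[319.7 279.9]]
268 [[-0.099, -0.0191, 0.3119], [-0.0985, -0.0096, 0.3104], [-0.0899, 0.0113, 0.2849]]
272 [[-0.104, -0.0191, 0.31], [-0.1047, -0.0097, 0.3121], [-0.0956, 0.0113, 0.2861]]
276 [[-0.1103, -0.0192, 0.3117], [0.0108, -0.0037, -0.024], [0.0108, 0.0038, -0.0237]]
280 [[0.0111, -0.0067, -0.03], [0.0108, -0.0036, -0.0291], [0.0116, 0.0037, -0.0313]]
284 [[0.0107, -0.0066, -0.034], [0.0108, -0.0035, -0.0343], [0.0105, 0.0036, -0.0334]]
288 [[0.0108, -0.0064, -0.0391], [0.0107, -0.0034, -0.0388], [0.0107, 0.0035, -0.0388]]
292 [[0.0106, -0.0063, -0.0432], [0.0111, -0.0033, -0.0443], [0.0112, 0.0034, -0.0445]]
296 [[0.0105, -0.0062, -0.0471], [0.011, -0.0032, -0.0484], [0.0112, 0.0033, -0.049]]
[ 0.56110621 -0.19262481  0.03655046] [2.18661334 2.24888085 0.00420332] [-4.26785458e-01  2.49612986e-01  1.48027013e+00  8.74863858e-04
  1.40618027e+00 -4.55001513e-01]
268 [[-0.0056, -0.0091, 0.0361], [-0.0056, -0.0047, 0.036], [-0.0059, 0.0053, 0.0371]]
272 [[-0.0086, -0.0091, 0.0372], [-0.0086, -0.0048, 0.0372], [-0.0088, 0.0053, 0.0379]]
276 [[-0.0112, -0.0092, 0.0371], [0.0109, -0.0037, -0.0242], [0.0106, 0.0038, -0.0232]]
280 [[0.0105, -0.0068, -0.0285], [0.0108, -0.0036, -0.0291], [0.011, 0.0037, -0.0297]]
284 [[0.0109, -0.0066, -0.0344], [0.0113, -0.0035, -0.0355], [0.0107, 0.0036, -0.034]]
288 [[0.0109, -0.0064, -0.0392], [0.0109, -0.0034, -0.0394], [0.0109, 0.0035, -0.0394]]
292 [[0.0105, -0.0063, -0.0428], [0.0109, -0.0033, -0.0438], [0.0111, 0.0034, -0.0443]]
296 [[0.0105, -0.0062, -0.0471], [0.011, -0.0033, -0.0484], [0.0107, 0.0033, -0.0477]]
```

View pics/w2.png

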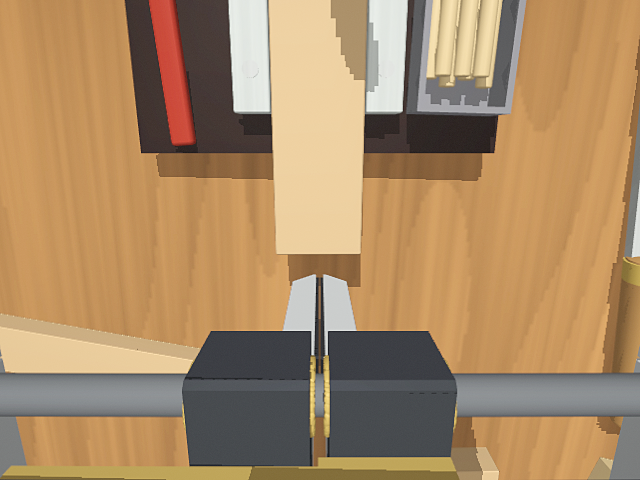

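The images show the visible fingertips about 22 mm above the reported TCP: around z=0.06 in the side view, and (320,275) in the wrist view just short of the tail edge at y≈254. I'll back off a little and go lower before pushing.

>>> arm_command:
  steps: [-0.05,0,0,0,0,0,0,0,0,0.09,0,0,0,0,0,0,0.09,0,0,0,0,0,0,0,0,0,0,0]

```text
time: 3.9
position: [0.5582, -0.2014, 0.0049]
tcp_rot: [-2.191, -2.249, 0.001]
force: [-0.3, 0.0, -0.4]
gripper_width: 0.0002
```

Run:
```python
from h import *
c=cap('side','s3');o=robot.get_obs();print(o['time'],o['position'],o['force'],o['effort'])
a=c['frame'][240:320,350:430];cv2.imwrite('pics/s3y.png',cv2.resize(a,None,fx=7,fy=7,interpolation=cv2.INTER_NEAREST))
```

```text
3.95 [ 0.55862446 -0.20157546  0.00578034] [-0.4991788  -1.3171661   0.54358023] [-1.66820009e-03 -3.94834936e+01 -2.76218730e+01  5.48890780e-02
 -2.52988591e-02 -1.73394827e-03]
```

View pics/s3y.png

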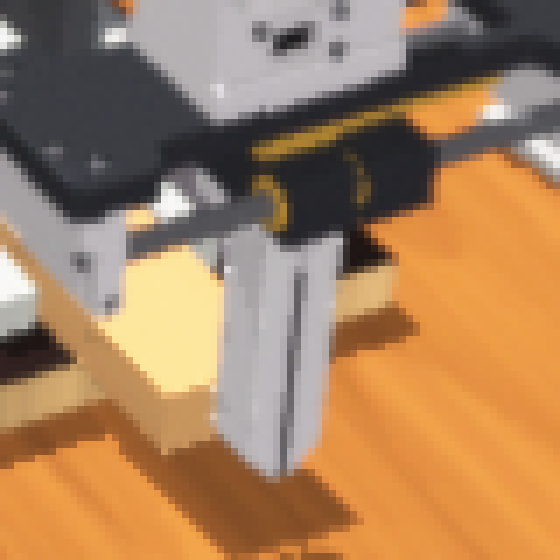

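The fingers now sit behind the tail face and overlap it in height. I'll start pushing.

>>> arm_command:
  steps: [0.02,0,0,0,0,0,0,0.02,0,0,0,0,0,0,0.02,0,0,0,0,0,0,0.02,0,0,0,0,0,0,0.02,0,0,0,0,0,0]

```text
time: 4.37
position: [0.5592, -0.1866, 0.0068]
tcp_rot: [2.19, 2.249, -0.0]
force: [-1.0, -2.3, 1.2]
gripper_width: 0.0005
```

>>> arm_command:
  steps: [0.02,0,0,0,0,0,0,0.02,0,0,0,0,0,0,0.02,0,0,0,0,0,0,0.02,0,0,0,0,0,0,0.02,0,0,0,0,0,0]

```text
time: 4.78
position: [0.5584, -0.171, 0.006]
tcp_rot: [2.192, 2.25, 0.0]
force: [-0.8, -2.0, 3.5]
gripper_width: 0.001
```

Run:
```python
from h import *
c=cap('side','s4');c=cap('wrist','w4');o=robot.get_obs();print(o['time'],o['position'],o['force'])
```

```text
4.8833 [ 0.55817527 -0.17024687  0.00565554] [ 0.30527353 -0.96778217  0.05648099]
```

View pics/w4.png

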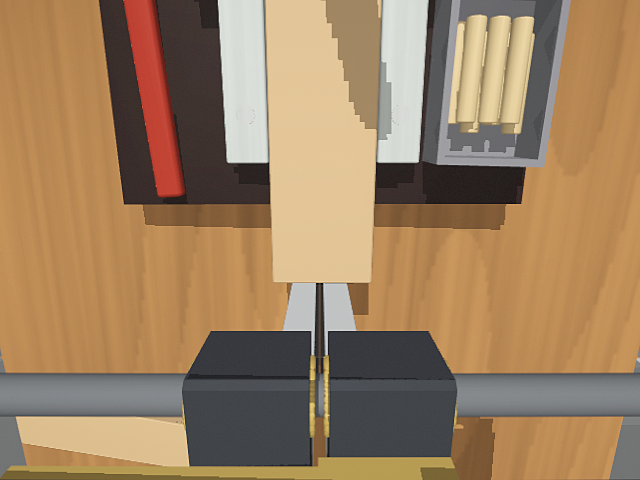

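The fingers bear on the tail face at row 282 and the rail is moving. I'll keep going and slow down near the block.

>>> arm_command:
  steps: [0.016,0,0,0,0,0,0,0.016,0,0,0,0,0,0,0.016,0,0,0,0,0,0,0.012,0,0,0,0,0,0,0.01,0,0,0,0,0,0]

```text
time: 5.3
position: [0.5578, -0.1602, 0.0056]
tcp_rot: [-2.191, -2.25, 0.0]
force: [0.1, -1.3, 0.0]
gripper_width: 0.0004
```

>>> arm_command:
  steps: [0.008,0,0,0,0,0,0,0.008,0,0,0,0,0,0,0.008,0,0,0,0,0,0]

```text
time: 5.55
position: [0.5577, -0.1567, 0.0055]
tcp_rot: [-2.192, -2.25, -0.0]
force: [-0.0, -1.4, 0.1]
gripper_width: 0.0002
```

>>> arm_command:
  steps: [0.006,0,0,0,0,0,0,0.006,0,0,0,0,0,0]

```text
time: 5.72
position: [0.5576, -0.1549, 0.0056]
tcp_rot: [-2.192, -2.25, -0.0]
force: [-0.4, -0.5, -0.1]
gripper_width: 0.0006
```

>>> arm_command:
  steps: [0.006,0,0,0,0,0,0,0.006,0,0,0,0,0,0]

```text
time: 5.88
position: [0.5576, -0.1532, 0.0056]
tcp_rot: [-2.192, -2.25, 0.0]
force: [-0.1, -2.4, -0.4]
gripper_width: 0.0006
```

>>> arm_command:
  steps: [0.006,0,0,0,0,0,0,0.006,0,0,0,0,0,0]

```text
time: 6.05
position: [0.5579, -0.1532, 0.0059]
tcp_rot: [2.19, 2.248, -0.003]
force: [0.8, -7.1, -0.7]
gripper_width: 0.0004
```

>>> arm_command:
  steps: [0,0,0,0,0,0,0,0,0,0,0,0,0,0]

```text
time: 6.22
position: [0.558, -0.1532, 0.006]
tcp_rot: [2.191, 2.248, -0.002]
force: [0.5, -4.9, -0.4]
gripper_width: 0.0002
```

Run:
```python
from h import *
c=cap('top','t5');o=robot.get_obs();print(o['time'],o['position'],o['force'])
a=c['frame'][160:290,240:420];cv2.imwrite('pics/t5z.png',cv2.resize(a,None,fx=4.4,fy=4.4,interpolation=cv2.INTER_CUBIC))
```

```text
6.2667 [ 0.55795305 -0.15322755  0.00601996] [ 0.36585752 -4.7318903  -1.20515934]
```

View pics/t5z.png

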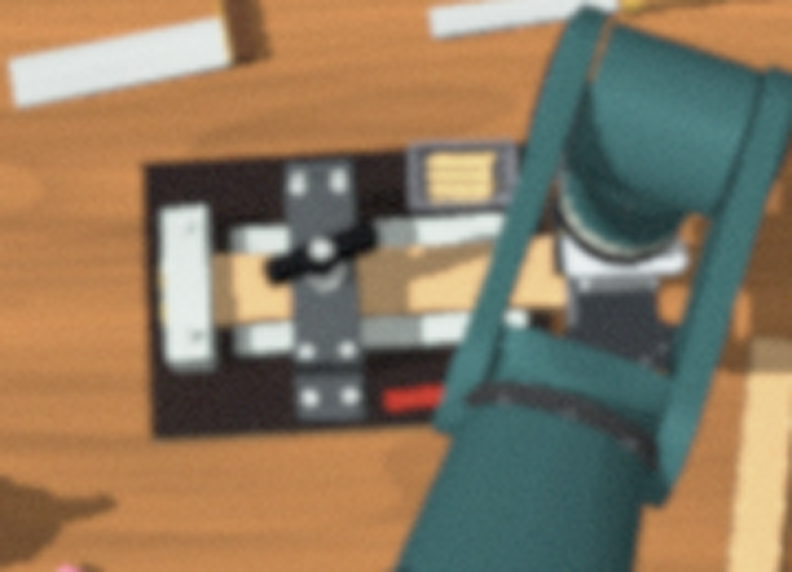

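The rail tip now meets the block face at about (213,290) in the zoom, and the push stalled at 7 N then eased to 5 N, so it is home. I'll withdraw and move over to the knob.

>>> arm_command:
  steps: [-0.05,0,0,0,0,0,0,-0.15,0,0,0,0,0,0,0,0,-0.25,0,0,0,0,0,0,-0.27,0,0,0,0.3,0,0,-0.27,0,0,0,0.5]

```text
time: 6.68
position: [0.5574, -0.1809, 0.1243]
tcp_rot: [-2.189, -2.247, -0.0]
force: [1.5, -0.1, 0.3]
gripper_width: 0.0105
```

>>> arm_command:
  steps: [0,0,-0.27,0,0,0,0.5,0,0,-0.27,0,0,0,0.5,0,0,-0.1,0,0,0,0.5]

```text
time: 6.93
position: [0.5606, -0.1819, 0.2281]
tcp_rot: [2.185, 2.245, 0.008]
force: [0.7, 0.5, 0.5]
gripper_width: 0.0304
```

Run:
```python
from h import *
o=robot.get_obs();print(o['gripper_width'],o['force'])
plan([.554,-.03,.24],107.5)
```

```text
0.030376395571598203 [0.74148301 0.50878125 0.54864395]
n 4 yawx 91.55 pos [ 0.5606 -0.1819  0.2281] t 6.93
[np.float64(0.253), np.float64(-0.004), np.float64(-0.021), np.float64(0.0008), np.float64(0.0003), np.float64(-0.0222)]
[np.float64(0.253), np.float64(0.014), np.float64(-0.02), np.float64(0.0008), np.float64(0.0003), np.float64(-0.0222)]
[np.float64(0.251), np.float64(0.031), np.float64(-0.02), np.float64(0.0008), np.float64(0.0003), np.float64(-0.0222)]
[np.float64(0.249), np.float64(0.049), np.float64(-0.02), np.float64(0.0008), np.float64(0.0003), np.float64(-0.0222)]
```

>>> arm_command:
  steps: [0.253,0,-0.02,0,0,-0.022,0.5,0.253,0.014,-0.02,0,0,-0.022,0.5,0.25,0.03,-0.02,0,0,-0.022,0.5,0.25,0.05,-0.02,0,0,-0.022,0.5,0,0,0,0,0,0,0.5]

```text
time: 7.35
position: [0.5526, -0.0229, 0.2336]
tcp_rot: [-1.847, -2.539, -0.008]
force: [0.8, -0.6, 1.2]
gripper_width: 0.0468
```

Run:
```python
from h import *
o=robot.get_obs()
c=cap('wrist','w5');print(o['time'],o['position'],o['gripper_width'],o['joint_positions'])
for d in robot.cut_out('wrist','screw'):print(d['p'],d['rect'])
```

```text
7.35 [ 0.55255993 -0.02292579  0.23359894] 0.04675212599678156 [-0.14755861  0.08904261  1.27056315  0.00538778  1.78146332 -0.45939062]
0.85 [339.8, 177.4, 25.1, 105.1]
```

View pics/w5.png

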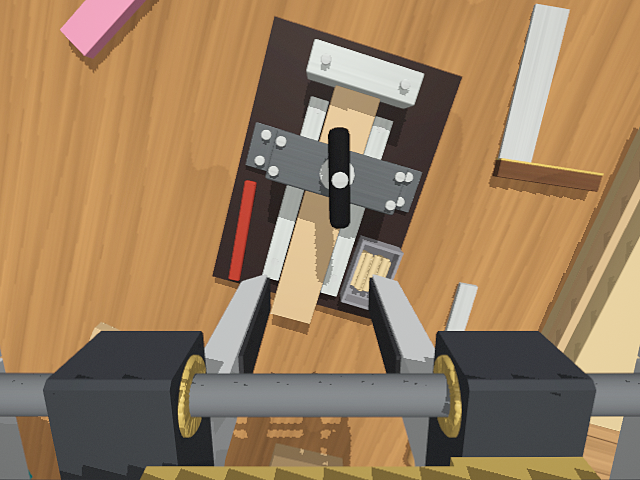

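The knob bar runs from (339,128) to (340,228), nearly along the tool x axis, with the cap at (340,180). I'll fit it precisely.

```bash
cat >> h.py <<'E'
def bar(c,rect,ztop=.1365):
    x0,y0,w,h=rect;f=c['frame'].max(2)
    m=np.zeros(f.shape,bool);a,b,e,g=int(y0-h/2-4),int(y0+h/2+4),int(x0-w/2-4),int(x0+w/2+4)
    m[a:b,e:g]=True;v,u=np.nonzero(m&(c['range_z']>0));P=pts(c,np.stack([u,v],1))
    P=P[(P[:,2]>.125)&(P[:,2]<.15)];zt=np.median(P[:,2]);P=P[abs(P[:,2]-zt)<.006]
    r=cv2.minAreaRect((P[:,:2]*1000).astype(np.float32));mu=P[:,:2].mean(0);U,S,V=np.linalg.svd(P[:,:2]-mu)
    ang=np.degrees(np.arctan2(V[0,1],V[0,0]))%180
    return mu.round(4),round(zt,4),round(ang,2),r,len(P)
E
python3 - <<'E'
from h import *
c=pickle.load(open('w5.pkl','rb'));print(bar(c,[339.8,177.4,25,105]))
print(pts(c,[(340,180)],.138),pts(c,[(340,180)]))
c1=pickle.load(open('w1.pkl','rb'));print(bar(c1,[410,213,35,75]))
plan([.554,.0235,.234],108.3);
E
```

```text
(array([0.5538, 0.024 ]), np.float64(0.1347), np.float64(109.48), ((554.41064453125, 22.820636749267578), (16.005720138549805, 75.80113220214844), 18.940208435058594), 2110)
[[0.55434929 0.02281412 0.138     ]] [[0.55442208 0.0227439  0.13714131]]
(array([0.5532, 0.0244]), np.float64(0.1347), np.float64(109.29), ((554.3387451171875, 23.214214324951172), (16.40746307373047, 75.11149597167969), 18.9552059173584), 1264)
n 2 yawx 107.5 pos [ 0.5528 -0.0282  0.2326] t 7.45
[np.float64(0.163), np.float64(0.056), np.float64(-0.005), np.float64(0.0001), np.float64(-0.0001), np.float64(-0.0022)]
[np.float64(0.163), np.float64(0.057), np.float64(-0.005), np.float64(0.0001), np.float64(-0.0001), np.float64(-0.0022)]
```

>>> arm_command:
  steps: [0.163,0.058,-0.005,0,0,-0.0045,0.5,0.163,0.058,-0.005,0,0,-0.0045,0.5,0,0,0,0,0,0,0.5]

```text
time: 7.7
position: [0.5545, 0.0243, 0.2335]
tcp_rot: [-1.821, -2.557, -0.003]
force: [-0.5, -0.2, -0.3]
gripper_width: 0.0465
```

Run:
```python
from h import *
plan([.5543,.023,.12],109,3)
```

```text
n 3 yawx 109.08 pos [0.5545 0.0243 0.2335] t 7.7
[np.float64(-0.003), np.float64(-0.001), np.float64(0.252), np.float64(0.0), np.float64(-0.0003), np.float64(0.0001)]
[np.float64(-0.003), np.float64(-0.001), np.float64(0.252), np.float64(0.0), np.float64(-0.0003), np.float64(0.0001)]
[np.float64(-0.003), np.float64(-0.001), np.float64(0.252), np.float64(0.0), np.float64(-0.0003), np.float64(0.0001)]
```

>>> arm_command:
  steps: [-0.003,-0.001,0.252,0,0,0,0.5,-0.003,-0.001,0.252,0,0,0,0.5,-0.003,-0.001,0.252,0,0,0,0.5,0,0,0.13,0,0,0,0.5,0,0,0,0,0,0,0.5]

```text
time: 8.12
position: [0.5502, 0.019, 0.0939]
tcp_rot: [-1.822, -2.546, 0.011]
force: [-1.2, -0.6, -0.9]
gripper_width: 0.0473
```

Run:
```python
from h import *
c=cap('side','s6');o=robot.get_obs();print(o['time'],o['position'],o['force'])
a=c['frame'][180:310,280:420];cv2.imwrite('pics/s6y.png',cv2.resize(a,None,fx=5,fy=5,interpolation=cv2.INTER_NEAREST))
plan([.5543,.023,.094],109,1)
```

```text
8.1667 [0.5523408  0.01911481 0.09756879] [ 0.35194864 -0.70786273  0.55818322]
n 1 yawx 108.82 pos [0.5523 0.0191 0.0976] t 8.17
[np.float64(0.02), np.float64(0.021), np.float64(0.024), np.float64(-0.0022), np.float64(-0.0008), np.float64(-0.001)]
```

View pics/s6y.png

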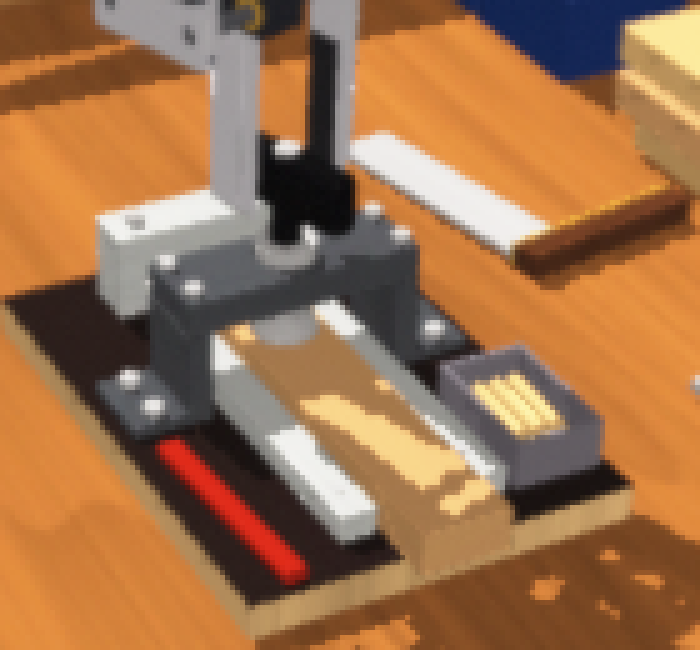

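The left fingertip at (235,213) is about level with the middle of the bar, as expected. I'll correct xy and lower a little further.

>>> arm_command:
  steps: [0.02,0.02,0.04,0,0,0,0.5,0,0,0.035,0,0,0,0.5,0,0,0,0,0,0,0.5]

```text
time: 8.42
position: [0.5573, 0.0242, 0.0906]
tcp_rot: [1.825, 2.555, 0.002]
force: [0.3, -0.9, -0.0]
gripper_width: 0.0471
```

Run:
```python
from h import *
c=cap('wrist','w7');o=robot.get_obs();print(o['time'],o['force'],o['moment'])
c=cap('side','s7');a=c['frame'][180:310,280:420];cv2.imwrite('pics/s7y.png',cv2.resize(a,None,fx=5,fy=5,interpolation=cv2.INTER_NEAREST))
plan([.5543,.023,.086],109,1)
```

```text
8.4667 [-0.65298339 -1.04451865  0.20755003] [-0.06834267  0.05388405  0.02544822]
n 1 yawx 108.97 pos [0.5573 0.0244 0.091 ] t 8.52
[np.float64(-0.002), np.float64(-0.022), np.float64(0.033), np.float64(0.0006), np.float64(0.0003), np.float64(-0.0002)]
```

View pics/s7y.png

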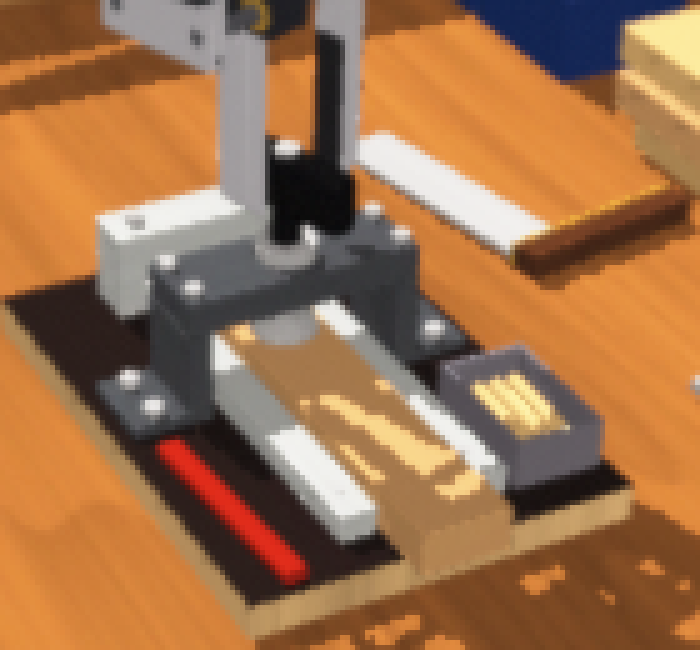

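View pics/w7.png

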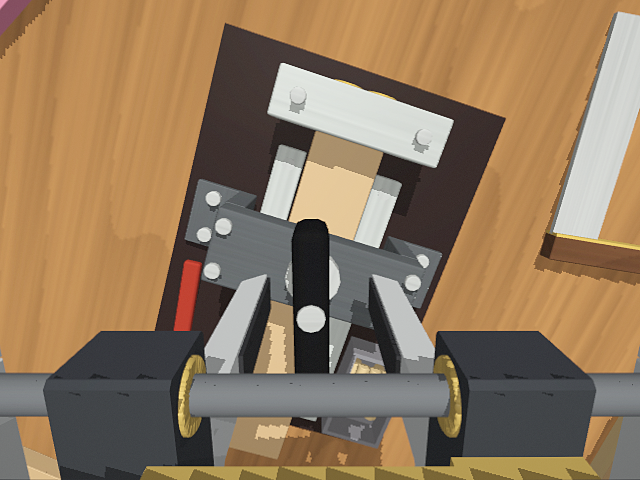

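>>> arm_command:
  steps: [0,-0.022,0.03,0,0,0,0.5,0,0,0.01,0,0,0,0.3,0,0,0,0,0,0,0.3]

```text
time: 8.77
position: [0.5529, 0.0234, 0.0834]
tcp_rot: [-1.825, -2.557, 0.0]
force: [-0.7, 0.2, -0.4]
gripper_width: 0.037
```

Run:
```python
from h import *
plan([.5543,.023,.086],109,1)
```

```text
n 1 yawx 108.97 pos [0.5529 0.0234 0.0834] t 8.77
[np.float64(-0.006), np.float64(0.008), np.float64(-0.017), np.float64(-0.0001), np.float64(-0.0001), np.float64(-0.0002)]
```

>>> arm_command:
  steps: [-0.005,0.008,-0.01,0,0,0,0.3,0,0,0,0,0,0,0,0,0,0,0,0,0,0,0,0,0,0,0,0,0,0,0,0,0,0,0,0]
  squeeze: 45

```text
time: 9.18
position: [0.554, 0.0228, 0.0854]
tcp_rot: [-1.825, -2.556, 0.002]
force: [-3.7, -1.2, 2.2]
gripper_width: 0.0152
```

>>> arm_command:
  steps: [0,0,0,0,0,0,0,0,0,0,0,0,0,0]

```text
time: 9.35
position: [0.554, 0.0228, 0.0854]
tcp_rot: [-1.825, -2.556, 0.002]
force: [-5.1, -1.0, 3.9]
gripper_width: 0.0157
```

```bash
cat >> h.py <<'E'
def st():
    o=robot.get_obs();A=R.from_rotvec(o['tcp_rot']).as_matrix()
    print('t',round(o['time'],2),'pos',o['position'].round(4),'yaw',np.degrees(np.arctan2(A[1,0],A[0,0])).round(2),'F',o['force'].round(2),'M',o['moment'].round(3),'q6',o['joint_positions'][5].round(3),'e6',o['effort'][5].round(4),'w',o['gripper_width'].round(4))
E
python3 -c "
from h import *
st()"
```

```text
Traceback (most recent call last):
  File "h.py", line 47, in st
    print('t',round(o['time'],2),'pos',o['position'].round(4),'yaw',np.degrees(np.arctan2(A[1,0],A[0,0])).round(2),'F',o['force'].round(2),'M',o['moment'].round(3),'q6',o['joint_positions'][5].round(3),'e6',o['effort'][5].round(4),'w',o['gripper_width'].round(4))
                                                                                                                                                                                                                                           ^^^^^^^^^^^^^^^^^^^^^^^^
AttributeError: 'float' object has no attribute 'round'
```

The bar is gripped at 15.7 mm. I'll begin turning clockwise and watch Mz.

```bash
sed -i "s/o\['gripper_width'\].round(4)/round(o['gripper_width'],4)/" h.py; python3 -c "
from h import *
st()"
```

```text
t 9.35 pos [0.554  0.0228 0.0854] yaw 108.96 F [-5.05 -1.04  3.91] M [-0.386  0.907  0.02 ] q6 -0.392 e6 0.0346 w 0.0157
```

>>> arm_command:
  steps: [0,0,0.0004,0,0,0.03,0,0,0,0.0004,0,0,0.03,0,0,0,0.0004,0,0,0.03,0]

```text
time: 9.6
position: [0.5545, 0.0229, 0.0852]
tcp_rot: [2.173, 2.269, -0.001]
force: [-2.8, -1.0, 3.0]
gripper_width: 0.0155
```

```bash
python3 -c "
from h import *
st()"
```

```text
t 9.6 pos [0.5545 0.0229 0.0852] yaw 92.5 F [-2.77 -1.03  3.05] M [-0.302  0.66   0.047] q6 -0.104 e6 -0.8813 w 0.0155
```

>>> arm_command:
  steps: [0,0,0.0004,0,0,0.03,0,0,0,0.0004,0,0,0.03,0,0,0,0.0004,0,0,0.03,0,0,0,0.0004,0,0,0.03,0,0,0,0.0004,0,0,0.03,0]

```text
time: 10.02
position: [0.5552, 0.0228, 0.085]
tcp_rot: [2.641, 1.699, 0.001]
force: [-1.6, -2.3, 2.6]
gripper_width: 0.0159
```

```bash
python3 -c "
from h import *
st()"
```

```text
t 10.02 pos [0.5552 0.0228 0.085 ] yaw 65.49 F [-1.64 -2.26  2.65] M [-0.406  0.469  0.023] q6 0.367 e6 -0.8735 w 0.0159
```

>>> arm_command:
  steps: [0,0,0.0004,0,0,0.03,0,0,0,0.0004,0,0,0.03,0,0,0,0.0004,0,0,0.03,0]

```text
time: 10.27
position: [0.5556, 0.0225, 0.0848]
tcp_rot: [2.854, 1.309, 0.002]
force: [-1.4, -2.3, 1.5]
gripper_width: 0.0156
```

```bash
python3 -c "
from h import *
st()"
```

```text
t 10.27 pos [0.5556 0.0225 0.0848] yaw 49.29 F [-1.38 -2.35  1.54] M [-0.469  0.334  0.035] q6 0.65 e6 -0.8709 w 0.0156
```

>>> arm_command:
  steps: [0,0,0.0004,0,0,0.03,0,0,0,0.0004,0,0,0.03,0]

```text
time: 10.43
position: [0.5558, 0.0223, 0.0847]
tcp_rot: [2.964, 1.034, 0.003]
force: [-0.6, -3.3, 1.2]
gripper_width: 0.0155
```

```bash
python3 -c "
from h import *
st()"
```

```text
t 10.43 pos [0.5558 0.0223 0.0847] yaw 38.48 F [-0.59 -3.3   1.21] M [-0.565  0.244  0.018] q6 0.838 e6 -0.8685 w 0.0155
```

>>> arm_command:
  steps: [0,0,0.0004,0,0,0.03,0,0,0,0.0004,0,0,0.03,0]

```text
time: 10.6
position: [0.556, 0.022, 0.0846]
tcp_rot: [3.048, 0.751, 0.004]
force: [-0.0, -2.4, 1.4]
gripper_width: 0.0159
```

```bash
python3 -c "
from h import *
st()"
```

```text
t 10.6 pos [0.556  0.022  0.0846] yaw 27.67 F [-0.02 -2.44  1.37] M [-0.582  0.252  0.069] q6 1.027 e6 -0.8666 w 0.0159
```

>>> arm_command:
  steps: [0,0,0.0004,0,0,0.03,0,0,0,0.0004,0,0,0.03,0]

```text
time: 10.77
position: [0.5561, 0.0217, 0.0844]
tcp_rot: [3.105, 0.46, 0.004]
force: [0.2, -5.0, 1.3]
gripper_width: 0.016
```

```bash
python3 -c "
from h import *
st()"
```

```text
t 10.77 pos [0.5561 0.0217 0.0844] yaw 16.86 F [ 0.18 -4.98  1.31] M [-0.716  0.146  0.073] q6 1.215 e6 -0.8653 w 0.016
```

>>> arm_command:
  steps: [0,0,0.0004,0,0,0.03,0,0,0,0.0004,0,0,0.03,0]

```text
time: 10.93
position: [0.5561, 0.0214, 0.0843]
tcp_rot: [3.134, 0.166, 0.005]
force: [0.7, -5.2, 0.8]
gripper_width: 0.0155
```

```bash
python3 -c "
from h import *
st()"
```

```text
t 10.93 pos [0.5561 0.0214 0.0843] yaw 6.06 F [ 0.72 -5.19  0.84] M [-0.816  0.189  0.053] q6 1.404 e6 -0.8639 w 0.0155
```

>>> arm_command:
  steps: [0,0,0.0004,0,0,0.03,0,0,0,0.0004,0,0,0.03,0]

```text
time: 11.1
position: [0.5561, 0.0211, 0.0842]
tcp_rot: [3.136, -0.13, 0.005]
force: [0.1, -4.5, 1.5]
gripper_width: 0.0155
```

```bash
python3 -c "
from h import *
st()"
```

```text
t 11.1 pos [0.5561 0.0211 0.0842] yaw -4.75 F [ 0.05 -4.5   1.5 ] M [-0.912  0.184  0.025] q6 1.592 e6 -0.8632 w 0.0155
```

>>> arm_command:
  steps: [0,0,0.0004,0,0,0.03,0,0,0,0.0004,0,0,0.03,0]

```text
time: 11.27
position: [0.5561, 0.0208, 0.0841]
tcp_rot: [3.109, -0.425, 0.006]
force: [0.1, -6.3, 1.5]
gripper_width: 0.0155
```

```bash
python3 -c "
from h import *
st()"
```

```text
t 11.27 pos [0.5561 0.0208 0.0841] yaw -15.56 F [ 0.08 -6.29  1.46] M [-0.981  0.229  0.041] q6 1.781 e6 -0.8625 w 0.0155
```

>>> arm_command:
  steps: [0,0,0.0004,0,0,0.03,0,0,0,0.0004,0,0,0.03,0]

```text
time: 11.43
position: [0.5559, 0.0206, 0.0839]
tcp_rot: [3.055, -0.715, 0.006]
force: [-0.1, -5.4, 1.3]
gripper_width: 0.0156
```

```bash
python3 -c "
from h import *
st()"
```

```text
t 11.43 pos [0.5559 0.0206 0.0839] yaw -26.36 F [-0.12 -5.37  1.28] M [-1.064  0.301  0.055] q6 1.969 e6 -0.8623 w 0.0156
```

>>> arm_command:
  steps: [0,0,0.0004,0,0,0.03,0,0,0,0.0004,0,0,0.03,0]

```text
time: 11.6
position: [0.5558, 0.0203, 0.0838]
tcp_rot: [2.974, -1.0, 0.006]
force: [-1.4, -8.1, 1.6]
gripper_width: 0.0155
```

```bash
python3 -c "
from h import *
st()"
```

```text
t 11.6 pos [0.5558 0.0203 0.0838] yaw -37.17 F [-1.45 -8.11  1.59] M [-1.13   0.295  0.074] q6 2.158 e6 -0.862 w 0.0155
```

>>> arm_command:
  steps: [0,0,0.0004,0,0,0.03,0,0,0,0.0004,0,0,0.03,0]

```text
time: 11.77
position: [0.5556, 0.0201, 0.0837]
tcp_rot: [2.866, -1.276, 0.006]
force: [-1.6, -8.6, 1.9]
gripper_width: 0.0158
```

```bash
python3 -c "
from h import *
st()"
```

```text
t 11.77 pos [0.5556 0.0201 0.0837] yaw -47.98 F [-1.56 -8.6   1.94] M [-1.214  0.417  0.042] q6 2.346 e6 -0.8624 w 0.0158
```

157° turned and still free. I'll regrip: open, lift, turn back 180° and grasp again.

>>> arm_command:
  steps: [0,0,0,0,0,0,0.5,0,0,0,0,0,0,0.5,0,0,0,0,0,0,0.5,0,0,-0.18,0,0,-0.03,0.5,0,0,-0.18,0,0,-0.039,0.5]

```text
time: 12.18
position: [0.5533, 0.0238, 0.1354]
tcp_rot: [2.997, -0.941, -0.008]
force: [0.9, 0.6, -0.3]
gripper_width: 0.045
```

>>> arm_command:
  steps: [0,0,0,0,0,-0.039,0.5,0,0,0,0,0,-0.039,0.5,0,0,0,0,0,-0.039,0.5,0,0,0,0,0,-0.039,0.5,0,0,0,0,0,-0.039,0.5]

```text
time: 12.6
position: [0.5551, 0.0238, 0.1373]
tcp_rot: [-3.141, -0.009, -0.001]
force: [-0.2, 0.4, -0.5]
gripper_width: 0.0467
```

>>> arm_command:
  steps: [0,0,0,0,0,-0.039,0.5,0,0,0,0,0,-0.039,0.5,0,0,0,0,0,-0.039,0.5,0,0,0,0,0,-0.039,0.5,0,0,0,0,0,-0.039,0.5]

```text
time: 13.02
position: [0.555, 0.0238, 0.1373]
tcp_rot: [-2.992, -0.955, -0.001]
force: [0.5, -0.8, -0.2]
gripper_width: 0.0469
```

>>> arm_command:
  steps: [0,0,0,0,0,-0.039,0.5,0,0,0,0,0,-0.039,0.5,0,0,0,0,0,-0.039,0.5,0,0,0,0,0,-0.039,0.5,0,0,0,0,0,-0.039,0.5]

```text
time: 13.43
position: [0.555, 0.0238, 0.1373]
tcp_rot: [-2.565, -1.813, -0.002]
force: [0.7, 0.2, -0.1]
gripper_width: 0.0466
```

>>> arm_command:
  steps: [0,0,0,0,0,-0.039,0.5,0,0,0,0,0,-0.039,0.5,0,0,0,0,0,-0.039,0.5,0,0,0,0,0,-0.039,0.5,0,0,0,0,0,-0.039,0.5]

```text
time: 13.85
position: [0.555, 0.0238, 0.1373]
tcp_rot: [1.899, 2.503, 0.002]
force: [-0.1, 0.5, -0.6]
gripper_width: 0.0474
```

>>> arm_command:
  steps: [0,0,0,0,0,-0.039,0.5,0,0,0,0,0,-0.039,0.5,0,0,0,0,0,-0.039,0.5,0,0,0,0,0,0,0.5]

```text
time: 14.18
position: [0.555, 0.0237, 0.1372]
tcp_rot: [1.416, 2.804, 0.001]
force: [0.6, -0.6, 0.7]
gripper_width: 0.0469
```

Run:
```python
from h import *
st();c=cap('wrist','w8')
for d in robot.cut_out('wrist','screw'):print(d['p'],d['rect'])
```

```text
t 14.18 pos [0.555  0.0237 0.1372] yaw 126.43 F [ 0.59 -0.64  0.72] M [-0.064  0.006  0.002] q6 -0.696 e6 -0.8824 w 0.0469
0.81 [317.4, 269.8, 41.3, 141.3]
0.45 [325.6, 250.9, 145.6, 225.1]
```

View pics/w8.png

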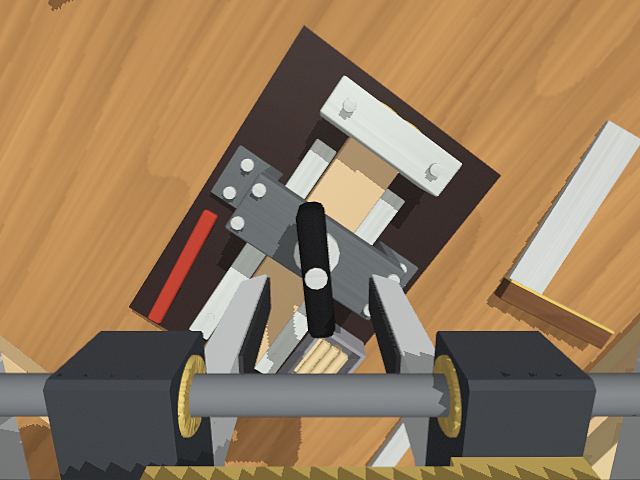

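The bar is at (316,205–335), slightly rotated from the jaw axis, and the rail still touches the block at (385,160). I'll fit the bar again.

Run:
```python
from h import *
c=pickle.load(open('w8.pkl','rb'));print(bar(c,[317,270,41,141]));print(pts(c,[(316,279)],.136))
plan([.5547,.0228,.085],132,2)
```

```text
(array([0.5524, 0.0251]), np.float64(0.1331), np.float64(131.81), ((553.9908447265625, 23.003787994384766), (16.058841705322266, 75.39765930175781), 41.8117790222168), 3697)
[[0.55405456 0.02298342 0.136     ]]
n 2 yawx 126.12 pos [0.5549 0.0236 0.1373] t 14.28
[np.float64(-0.002), np.float64(-0.002), np.float64(0.174), np.float64(0.0001), np.float64(-0.0), np.float64(-0.0163)]
[np.float64(-0.002), np.float64(-0.002), np.float64(0.174), np.float64(0.0001), np.float64(-0.0), np.float64(-0.0163)]
```

>>> arm_command:
  steps: [0.001,-0.006,0.174,0,0,-0.016,0.5,0,0,0.174,0,0,-0.016,0.5,0,0,0.008,0,0,0,0.3,0,0,0,0,0,0,0.3]

```text
time: 14.62
position: [0.5524, 0.023, 0.0822]
tcp_rot: [-1.28, -2.865, 0.002]
force: [1.0, 0.1, 0.3]
gripper_width: 0.0372
```

Run:
```python
from h import *
st();plan([.554,.023,.0838],132,1)
```

```text
t 14.62 pos [0.5524 0.023  0.0822] yaw 131.86 F [1.02 0.15 0.32] M [-0.027 -0.009 -0.023] q6 -0.792 e6 -0.0376 w 0.0372
n 1 yawx 131.86 pos [0.5524 0.023  0.0822] t 14.62
[np.float64(-0.007), np.float64(0.008), np.float64(-0.01), np.float64(-0.0009), np.float64(-0.001), np.float64(-0.0008)]
```

>>> arm_command:
  steps: [-0.007,0.008,-0.006,0,0,0,0.3,0,0,0,0,0,0,0,0,0,0,0,0,0,0,0,0,0,0,0,0,0,0,0,0,0,0,0,0]

```text
time: 15.03
position: [0.555, 0.0208, 0.087]
tcp_rot: [1.279, 2.868, -0.006]
force: [-3.8, -3.6, 4.4]
gripper_width: 0.0158
```

>>> arm_command:
  steps: [0,0,0,0,0,0,0,0,0,0,0,0,0,0]

```text
time: 15.2
position: [0.555, 0.0208, 0.0871]
tcp_rot: [1.28, 2.868, -0.005]
force: [-4.1, -3.6, 4.6]
gripper_width: 0.0158
```

```bash
python3 -c "
from h import *
st()"
```

```text
t 15.2 pos [0.555  0.0208 0.0871] yaw 131.91 F [-4.08 -3.65  4.62] M [-0.797  0.846 -0.039] q6 -0.793 e6 -0.0325 w 0.0158
```

>>> arm_command:
  steps: [0,0,0.0004,0,0,0.03,0,0,0,0.0004,0,0,0.03,0]

```text
time: 15.37
position: [0.5549, 0.0207, 0.0869]
tcp_rot: [1.549, 2.731, -0.006]
force: [-4.9, -3.8, 3.7]
gripper_width: 0.0157
```

```bash
python3 -c "
from h import *
st()"
```

```text
t 15.37 pos [0.5549 0.0207 0.0869] yaw 120.87 F [-4.89 -3.75  3.72] M [-0.851  0.924  0.051] q6 -0.601 e6 -0.9224 w 0.0157
```

>>> arm_command:
  steps: [0,0,0.0004,0,0,0.03,0,0,0,0.0004,0,0,0.03,0]

```text
time: 15.53
position: [0.5548, 0.0207, 0.0868]
tcp_rot: [1.8, 2.573, -0.006]
force: [-5.3, -3.3, 5.6]
gripper_width: 0.0155
```

```bash
python3 -c "
from h import *
st()"
```

```text
t 15.53 pos [0.5548 0.0207 0.0868] yaw 110.06 F [-5.32 -3.3   5.56] M [-0.878  1.003  0.055] q6 -0.412 e6 -0.8638 w 0.0155
```

>>> arm_command:
  steps: [0,0,0.0004,0,0,0.03,0,0,0,0.0004,0,0,0.03,0]

```text
time: 15.7
position: [0.5547, 0.0206, 0.0868]
tcp_rot: [2.034, 2.392, -0.006]
force: [-5.2, -5.7, 4.7]
gripper_width: 0.0152
```

```bash
python3 -c "
from h import *
st()"
```

```text
t 15.7 pos [0.5547 0.0206 0.0868] yaw 99.26 F [-5.22 -5.75  4.69] M [-0.88   1.159  0.067] q6 -0.224 e6 -0.8617 w 0.0152
```

>>> arm_command:
  steps: [0,0,0.0004,0,0,0.03,0,0,0,0.0004,0,0,0.03,0]

```text
time: 15.87
position: [0.5545, 0.0206, 0.0867]
tcp_rot: [2.249, 2.191, -0.006]
force: [-5.8, -5.3, 5.9]
gripper_width: 0.0158
```

```bash
python3 -c "
from h import *
st()"
```

```text
t 15.87 pos [0.5545 0.0206 0.0867] yaw 88.5 F [-5.84 -5.29  5.94] M [-0.88   1.264  0.473] q6 -0.036 e6 -0.3397 w 0.0158
```

>>> arm_command:
  steps: [0,0,0.0004,0,0,0.03,0,0,0,0.0004,0,0,0.03,0]

```text
time: 16.03
position: [0.5544, 0.0206, 0.0866]
tcp_rot: [2.445, 1.97, -0.006]
force: [-7.0, -5.3, 6.5]
gripper_width: 0.0156
```

```bash
python3 -c "
from h import *
st()"
```

```text
t 16.03 pos [0.5544 0.0206 0.0866] yaw 77.71 F [-6.96 -5.33  6.46] M [-0.818  1.303  0.442] q6 0.153 e6 -0.5192 w 0.0156
```

>>> arm_command:
  steps: [0,0,0.0004,0,0,0.03,0,0,0,0.0004,0,0,0.03,0]

```text
time: 16.2
position: [0.5543, 0.0207, 0.0865]
tcp_rot: [2.619, 1.731, -0.006]
force: [-6.1, -4.7, 6.8]
gripper_width: 0.0157
```

```bash
python3 -c "
from h import *
st()"
```

```text
t 16.2 pos [0.5543 0.0207 0.0865] yaw 66.92 F [-6.13 -4.69  6.75] M [-0.763  1.412  0.439] q6 0.341 e6 -0.508 w 0.0157
```

The torque jumped to 0.47 Nm between tool yaws 99° and 88.5°, so onset is about 93°. The target knob yaw is therefore about 3°, with 64° still to go.

>>> arm_command:
  steps: [0,0,0.0004,0,0,0.03,0,0,0,0.0004,0,0,0.03,0,0,0,0.0004,0,0,0.03,0,0,0,0.0004,0,0,0.03,0]

```text
time: 16.53
position: [0.5541, 0.0208, 0.0865]
tcp_rot: [2.897, 1.209, -0.005]
force: [-7.6, -4.7, 7.8]
gripper_width: 0.0158
```

```bash
python3 -c "
from h import *
st()"
```

```text
t 16.53 pos [0.5541 0.0208 0.0865] yaw 45.32 F [-7.64 -4.72  7.78] M [-0.717  1.534  0.397] q6 0.718 e6 -0.5074 w 0.0158
```

>>> arm_command:
  steps: [0,0,0.0004,0,0,0.03,0,0,0,0.0004,0,0,0.03,0,0,0,0.0004,0,0,0.03,0,0,0,0.0004,0,0,0.03,0]

```text
time: 16.87
position: [0.554, 0.021, 0.0863]
tcp_rot: [3.072, 0.645, -0.005]
force: [-8.0, -4.3, 7.8]
gripper_width: 0.0158
```

>>> arm_command:
  steps: [0,0,0.0004,0,0,0.03,0,0,0,0.0004,0,0,0.03,0,0,0,0,0,0,0.03,0,0,0,0,0,0,0.015,0]

```text
time: 17.2
position: [0.5539, 0.0213, 0.0862]
tcp_rot: [3.136, 0.133, -0.004]
force: [-8.4, -3.8, 7.5]
gripper_width: 0.0154
```

>>> arm_command:
  steps: [0,0,0,0,0,0,0,0,0,0,0,0,0,0]

```text
time: 17.37
position: [0.5539, 0.0213, 0.0862]
tcp_rot: [3.136, 0.138, -0.004]
force: [-7.7, -4.0, 5.9]
gripper_width: 0.0156
```

Run:
```python
from h import *
st();c=cap('wrist','w9')
for d in robot.cut_out('wrist','screw'):print(d['p'],d['rect'])
```

```text
t 17.37 pos [0.5539 0.0213 0.0862] yaw 5.05 F [-7.66 -4.03  5.93] M [-0.424  1.664  0.147] q6 1.421 e6 0.2233 w 0.0156
0.77 [319.6, 292.9, 42.2, 158.7]
```

View pics/w9.png

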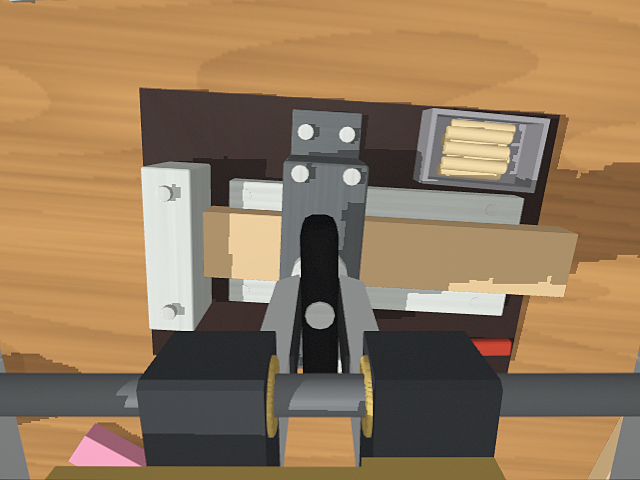

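The bar is aligned with the jaws at yaw 5° (about 88° past onset), and the rail tip sits at the block at (205,245). I'll let go and lift clear.

>>> arm_command:
  steps: [0,0,0,0,0,0,0.4,0,0,0,0,0,0,0.5,0,0,0,0,0,0,0.5,0,0,-0.2,0,0,0,0.5,0,0,-0.25,0,0,0,0.5]

```text
time: 17.88
position: [0.5529, 0.0231, 0.1476]
tcp_rot: [-3.137, -0.14, 0.014]
force: [1.1, -0.5, 0.3]
gripper_width: 0.0447
```

>>> arm_command:
  steps: [0,0,-0.25,0,0,0,0.5,0,0,-0.2,0,0,0,0.5,0,0,0,0,0,0,0.5]

```text
time: 18.13
position: [0.5593, 0.0228, 0.2275]
tcp_rot: [3.137, 0.14, 0.024]
force: [-0.2, -0.5, 1.6]
gripper_width: 0.0472
```

Run:
```python
from h import *
st();c=cap('wrist','w10')
for d in robot.cut_out('wrist','screw'):
    print(d['p'],d['rect']); 
    if d['p']>.6: print(bar(c,d['rect']))
cap('side','s10')
```

```text
t 18.13 pos [0.5593 0.0228 0.2275] yaw 5.11 F [-0.2  -0.46  1.63] M [-0.035  0.132  0.053] q6 1.421 e6 -0.0029 w 0.0472
0.66 [321.2, 238.1, 23.1, 99.6]
(array([0.556 , 0.0226]), np.float64(0.132), np.float64(5.82), ((554.4200439453125, 22.361684799194336), (75.74163055419922, 15.996828079223633), 5.742959499359131), 1901)
```

View pics/w10.png

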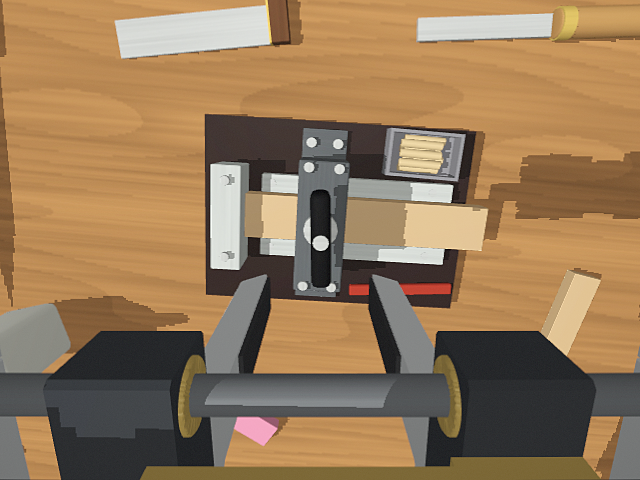

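View pics/s10.png

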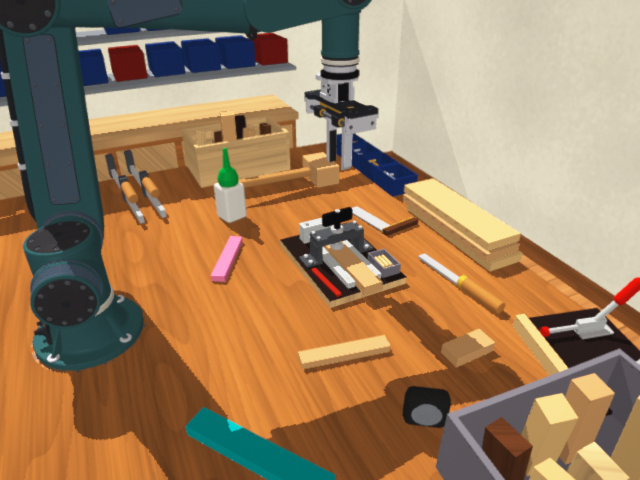

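Run:
```python
from h import *
c=pickle.load(open('w10.pkl','rb'))
print(pts(c,[(488,210),(483,250)],.04).round(4), 'tail expect y ~ -.142')
robot.job_done()
```

```text
[[ 0.5786 -0.1415  0.04  ]
 [ 0.5379 -0.1442  0.04  ]] tail expect y ~ -.142
the job is handed in; nothing more can be done
```

The rail is home against the drill block, the clamp is tightened about a quarter turn past the stiffening, and the job is handed in. The hand-in gives no verdict, so the result rests on my own checks.

**Rail:** I pushed the tail slowly with the shut fingers until it stopped, with the force peaking at about 7 N. At the end the tail measured y ≈ -0.142 to -0.144 m, against about -0.142 m expected with the rail home. The last wrist picture also shows the tip at the block.

**Clamp:** I gripped the bar and turned it clockwise, regripping once. The torque jumped from about 0.06 to 0.45 Nm after roughly 190 to 200° of turning. I could only place that jump within about 11°, so the further turn comes to 82 to 93° (about 87°). The image fit after letting go puts the bar at 5.8°, against 5.1° for the tool, so the knob did not slip in the grip. I could not measure the pad force itself; it is inferred from the angle.

**Disagreement with the description:** the visible fingertips sat about 22 mm above the reported tool point. I allowed for this in the push and grasp heights after seeing it in the images.

**At the end:** the arm was clear of everything and no bystander looked moved in the last pictures, though I did not measure them. The work took about 18 s of the 64 s allowed.

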